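Unlock the tab-lock knob and open the mate caddy

TASK

Open the childproof green caddy: pinch both orange tabs of its knob together and, keeping them pinched, turn the knob clockwise off the red mark until you just feel it come up against its cushioned stop, which lies somewhere in the green band; do not force it further. Then let go so that both tabs spring fully back out and the knob is latched there, and only then push the cream lid all the way open by its lip. Leave the other things on the worktop where they stand.

Things in the scene. Friction and masses are not known exactly. Their poses are not given: they have to be found in the camera images.
- case: green plastic caddy fixed to the worktop, 130 x 300 x 94 mm (its x, y, z), yaw within 0.3 rad of zero; origin: centre of its underside. Its cream lid closes the -y half of the top and slides along the case's own +y; the knob stands on the lid, at first at case x 0, y -72 mm. Under the lid a bolt blocks it until the knob is turned.
- lid (a joint): slide of the cream lid in m: 0 shut, 0.125 fully open (end stop), along the case's +y. Rubs with about 2 N (plus 8 N per m/s) and stays where it is left. Lid 118 x 140 mm, 8 mm thick; its top is 94 mm above the worktop.
- lip (a point): push lip of the lid: upright cream rib at the lid's -y end, 60 mm along case x, 6 mm thick, rising 18 mm above the lid's top. This point: middle of its outer (-y) face at the top edge, 112 mm above the worktop. On its -y side is only the caddy's end wall (86 mm high, reaching 8 mm out), then free space. Push it towards case +y; the point moves with the lid.
- knob: black knob with red pointer and two orange tabs; origin on its vertical axis at the lid's top (94 mm above the worktop), z up. Own x: the pointer (at first along case x); own y: the line through the tabs. Hub 34 (x) x 24 (y) mm, top 44 mm above the origin, on a disc of radius 30 mm whose top is 16.5 mm above the origin. It turns with dial.
- dial (a joint): knob angle in rad: 0 locked at the red mark (0.03 play), growing clockwise from above. Friction 0.06 N m. The hidden stop is first touched somewhere from 0.83 to 1.43, differently each time: feel for it. From there torque rises about 6 N m per rad; 0.09 rad further (0.6 N m) breaks it. The tabs spring out only from 0.06 rad short of first touch onwards.
- tab_l (a joint): travel in m of the orange tab on the knob's own +y side: 0 sprung fully out (latched), 0.007 pinched fully in. Spring 4 N at 0, 9.6 N fully in. The knob turns when both tabs are in by 3.3 mm or more; let go between the catches, a tab stays about 3 mm in, resting on the hidden ring.
- tab_r (a joint): the same for the tab on the knob's -y side.
- tab_l_face (a point): middle of the outer face of the +y tab: a flat upright face 20 mm wide and 28 mm tall, 36 mm above the lid's top at 26 mm from the knob's axis (tabs out: 52 mm over both faces; 38 mm fully pinched). Faces reach from 18 to 46 mm above the lid's top.
- tab_r_face (a point): the same on the -y tab.
- plate: grey round plate under the knob, fixed on the lid, radius 40 mm, 10 mm high, with the red mark at its +x and the green band clockwise of it; the hidden catches and the stop are in it. Origin on the knob's axis at the lid's top.
- tray: beige tray, 150 x 380 x 18 mm, fixed at the back; leave alone
- gourd: terracotta mate gourd, 80 mm across, 86 mm high, origin at its foot; bystander
- jar: amber glass jar, 72 mm across, 110 mm high, origin at its foot; bystander
- woodlid: small wooden lid with a knob, 64 mm across, 24 mm high, origin at its foot; bystander
- cup: blue mug, 80 mm across, 85 mm high, origin at its foot; bystander
- tin: red tin, 72 mm across, 102 mm high, origin at its foot; bystander
- spoon: spoon with a wooden handle, lying on the worktop; bystander

How it is judged:
By the outcome, as a careful person would: the job done as asked, in the order asked, and still so for the second after the job is handed in, with the robot touching nothing.
It also fails if it takes over 67 s, if anything falls off the work surface, if the arm or the gripper's body presses on something with over 40 N, if the wrist force passes 120 N, or if a joint passes its speed limit or range.

ROBOT

A 6-joint arm with a two-finger parallel gripper is mounted at the origin on the work surface. World frame = base frame: x ahead of the robot, y to its left, z up, the work surface at z = 0. Lengths are in m, angles in degrees, forces in N, time in s.
With the tool pointing down it reaches from about 0.3 to 1 m from the base axis. Payload 5.1 kg.
Tool frame: the origin (TCP) lies on the centre line of the jaws, within the pads' length; the fingertips stand 8 mm ahead of it and the grasp point (between the pads) lies 11 mm behind it; z points along the fingers, y is the direction in which the jaws open and shut (so a half turn about z gives the same grasp; the last joint's range is limited). The gripper opens to 95 mm and grips with 3 to 60 N. Pads are 20 mm wide; open, the fingers measure 119 mm over their backs; the gripper's body (75 mm by 180 mm) begins 59 mm behind the grasp point.
Start: joints at [-72.743, 7.093, 94.555, -0, 78.352, -4.733], TCP at [0.243, -0.603, 0.223] pointing down, gripper open.
Joint ranges: [-149.61, 149.61], [-58.7, 133.49], [1.44, 155.28], [-77.14, 257.14], [18.33, 153.61], [-166.67, 166.67]. Speed limits (degrees/s): [147.25, 147.25, 180, 180, 180, 180].

INTERFACE

Orientations are given as [roll, pitch, yaw] about the fixed x, y, z axes, in that order (R = Rz(yaw) Ry(pitch) Rx(roll)).
In Python, from cell import r gives the robot as it stands. The module is installed in compiled form; this text tells all that it offers.
- The arm moves only by the tool arm_command, never from a script. Its argument "motion" is a list of rows, each a list of 4 numbers: the shift along the tool's x, y, z in mm, then the turn about the tool's z in degrees. A call has 1 to 12 rows; each row shifts and turns the commanded pose from where the row before left it, along the tool's axes as they then stand; what a row does not reach is not made up. A row lasts 1/12 s, in which the tool goes at most 41.7 mm and 7.16 degrees, less where a joint would pass 70% of its speed; a pose out of reach is approached as far as the arm can. A call with a gripper value outside its range is refused whole. "jaw" is the closure in counts, from 0 (fully open) to 255 (shut), set as the call begins (left out, the last holds). The fingers move at their own pace and stop on an object; the grip force is fixed at half the most. Time passes only in rows, so rows that do not move let the fingers close. It gives the time, the measured TCP pose, the force and the opening at its end, in the units of the state.
- r.state(): the state, without advancing time (a new reading comes with each control period).
- r.snapshot(name): name is "scene" or "top" or "wrist"; returns a dict with "image" (420x560x3 uint8, blue, green, red), "range_z" (420x560 float32, m along the optical axis (not along the pixel's ray), 0 where there is no reading), "K" (3x3 intrinsics, pixels), "dist" ([k1, k2, p1, p2, k3] as OpenCV has them; the pictures are not rectified), "eye" and "rotation" of the camera in the world. Camera axes: x right, y down, z forward; pixel columns grow to the right and rows downward; lengths in m; the calibration is good to about 2 mm. A picture is of the moment at which its call begins.
- r.hand_in(): hands the job in, once; it reports no verdict.
Trained networks look in a picture, given as the dict that the camera call returned (one of the last four; its "shot" number tells which), for a name from the list of things; names that differ only in an ending like _2 or _b are one class to them, and where a whole thing is asked for, a point or a joint stands for the part that bears it (a point fixed in the world has none). Each returns a list of dicts, best first, with "p" (0 to 1); they miss things now and then, are a little off and sometimes report something else, mostly with a low value. They report only what shows in the picture. A call takes as long as a camera call.
- r.recognise(label, picture): "position" ([x, y, z] in m, in world coordinates, good to about 4 mm: the middle of the surface that is visible of it).
- r.cut_out(label, picture): "mask" (420x560 bool, what is visible of it).
The state is a dict: "time": time; "joint_positions": joint angles; "joint_vel": joint speeds; "effort": joint torques, N m; "eef_pos": TCP position; "ee_rot": TCP orientation; "force": force on the tool from outside, world axes, zero at the start; "moment": the same for the moment, N m; "gripper_width": finger opening in m.
Only numpy, scipy, OpenCV 4.12 (cv2) and the standard library are available. Lean on these libraries where they do the work, as an engineer would, in place of code of your own. Each camera call takes 0.05 s, during which the arm holds its last target.

## Working session

There is one attempt and no reset: what is moved stays moved. The work goes in short steps, Python scripts to look and compute and a tool call to move; the robot and the scene stay as the last step left them, time stands still between calls to the robot, and variables do not carry over. Pictures are saved under pics/ and viewed, and the job is handed in when it is done.

Besides the shell and the picture viewer there is one more tool, called after ">>>" as a command line: name --pt "numbers of a row" for each row, then --argument value for the rest. arm_command: Moves the arm, as the interface text tells. Its arguments: {"type":"object","properties":{"motion":{"type":"array"},"jaw":{"type":"number"}},"required":["motion"]}

```bash
mkdir -p pics; cat > h.py <<'E'
import numpy as np,cv2
from cell import r
def px2w(s,u,v,z=None):
    p=cv2.undistortPoints(np.array([[[u,v]]],float),np.array(s["K"]),np.array(s["dist"]))[0,0]
    d=np.array([p[0],p[1],1.0]);R=np.array(s["rotation"]);e=np.array(s["eye"])
    dw=R@d
    t=s["range_z"][int(round(v)),int(round(u))] if z is None else (z-e[2])/dw[2]
    return e+t*dw
def w2px(s,P):
    R=np.array(s["rotation"]);e=np.array(s["eye"])
    c=(np.atleast_2d(P)-e)@R
    return cv2.projectPoints(c.reshape(-1,1,3),np.zeros(3),np.zeros(3),np.array(s["K"]),np.array(s["dist"]))[0][:,0]
E
python3 - <<'E'
from h import *
st=r.state();print({k:np.round(v,3) for k,v in st.items()})
for n in ["top","scene"]:
    s=r.snapshot(n);cv2.imwrite(f"pics/{n}0.png",s["image"]);print(n,s["eye"],np.round(s["rotation"],2).tolist(),s["shot"])
    for l in ["case","knob","plate","lip","tab_l_face","tab_r_face"]:
        for q in r.recognise(l,s)[:2]: print(l,np.round(q["position"],4),round(q["p"],2))
    if n=="top": np.save("pics/top0.npy",s["range_z"])
E
```

```text
{'time': np.float64(0.0), 'joint_positions': array([-7.2742e+01,  7.1320e+00,  9.4632e+01,  1.0000e-03,  7.8352e+01,
       -4.7330e+00]), 'joint_vel': array([ 0.072,  0.022, -0.032,  0.015,  0.063, -0.065]), 'effort': array([ 2.0000e-03, -4.1761e+01, -3.5993e+01,  7.8000e-02,  4.9000e-02,
       -0.0000e+00]), 'eef_pos': array([ 0.243, -0.602,  0.221]), 'ee_rot': array([-1.79885e+02, -1.10000e-02,  2.19910e+01]), 'force': array([ 0.026,  0.219, -0.617]), 'moment': array([ 0.007,  0.011, -0.035]), 'gripper_width': np.float64(0.095)}
top [0.45499039 0.00371724 1.30715426] [-176.24, -1.16, -88.84] 1
case [ 0.5206 -0.0052  0.0937] 0.64
case [0.7576 0.1451 0.1136] 0.46
knob [ 0.5133 -0.0823  0.1355] 0.62
plate [ 0.513  -0.0751  0.1029] 0.69
lip [ 0.5179 -0.0816  0.0951] 0.64
scene [1.03924273 0.59372974 0.98493981] [-138.45, -0.1, 141.42] 2
case [0.5437 0.0241 0.0863] 0.74
case [0.7806 0.17   0.1002] 0.18
knob [ 0.5217 -0.0734  0.1352] 0.72
plate [ 0.5364 -0.0587  0.1032] 0.56
lip [ 0.5299 -0.0644  0.0977] 0.68
lip [ 0.5302 -0.4442  0.0555] 0.54
tab_r_face [0.4004 0.381  0.0127] 0.37
```

```bash
sed -i 's/^from cell import r$/from cell import r\nfrom scipy.spatial.transform import Rotation as Ro\ndef RR(s): return Ro.from_euler("xyz",s["rotation"],degrees=True).as_matrix()/; s/R=np.array(s\["rotation"\])/R=RR(s)/' h.py; cat h.py|head -12
```

```text
import numpy as np,cv2
from cell import r
from scipy.spatial.transform import Rotation as Ro
def RR(s): return Ro.from_euler("xyz",s["rotation"],degrees=True).as_matrix()
def px2w(s,u,v,z=None):
    p=cv2.undistortPoints(np.array([[[u,v]]],float),np.array(s["K"]),np.array(s["dist"]))[0,0]
    d=np.array([p[0],p[1],1.0]);R=RR(s);e=np.array(s["eye"])
    dw=R@d
    t=s["range_z"][int(round(v)),int(round(u))] if z is None else (z-e[2])/dw[2]
    return e+t*dw
def w2px(s,P):
    R=RR(s);e=np.array(s["eye"])
```

View pics/top0.png

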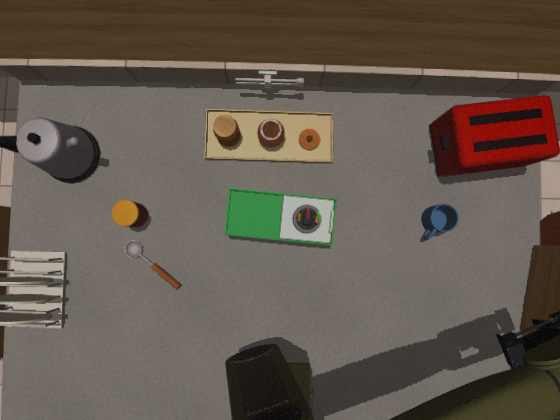

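View pics/scene0.png

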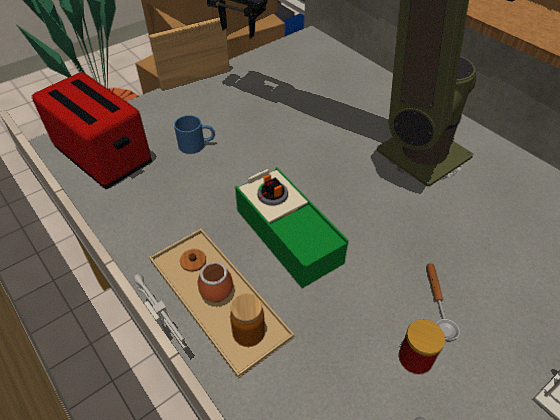

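```bash
python3 - <<'E'
from h import *
s=r.snapshot("top");im=s["image"].astype(int);b,g,rr=im[...,0],im[...,1],im[...,2]
m=(g>80)&(g>1.8*rr)&(g>1.8*b)
m[:180]=0;m[255:]=0;m[:,:215]=0;m[:,345:]=0
v,u=np.nonzero(m);
W=np.array([px2w(s,a,c) for a,c in zip(u,v)])
print(len(W),np.percentile(W[:,2],[1,10,50,90,99]))
# cream
lid=(rr>150)&(g>150)&(b>120);lid[:180]=0;lid[255:]=0;lid[:,:215]=0;lid[:,345:]=0
v2,u2=np.nonzero(lid);L=np.array([px2w(s,a,c) for a,c in zip(u2,v2)]);print(len(L),np.percentile(L[:,2],[1,10,50,90,99]))
for nm,P in(("case",W[W[:,2]>.06]),("lid",L[(L[:,2]>.085)]),("lip",L[L[:,2]>.103])):
    rc=cv2.minAreaRect(P[:,:2].astype(np.float32)*1000);print(nm,len(P),rc); print(np.round(cv2.boxPoints(rc)))
    
cr=s["image"][170:260,210:350];cv2.imwrite("pics/crop0.png",cv2.resize(cr,None,fx=5,fy=5,interpolation=cv2.INTER_CUBIC))
k=s["range_z"][195:240,285:330]
Z=np.array([[px2w(s,a,c)[2] for a in range(285,330)] for c in range(198,238)])
P=np.array([px2w(s,a,c) for a in range(285,330) for c in range(198,238)])
for lo,hi in((.125,.16),(.1,.125)):
    q=P[(P[:,2]>lo)&(P[:,2]<hi)];rc=cv2.minAreaRect(q[:,:2].astype(np.float32)*1000);print(lo,len(q),q.mean(0),rc)
E
```

```text
2627 [0.07812662 0.08159883 0.08498817 0.09027443 0.0982649 ]
1360 [0.08892123 0.09128249 0.09426042 0.09757565 0.11197064]
case 2613 ((520.7838745117188, -5.8067779541015625), (296.9380798339844, 132.64283752441406), 85.71124267578125)
[[ 444. -149.]
 [ 576. -159.]
 [ 598.  137.]
 [ 466.  147.]]
lid 1360 ((512.5587158203125, -73.72757720947266), (144.48648071289062, 127.94867706298828), 85.09888458251953)
[[ 443. -140.]
 [ 570. -151.]
 [ 582.   -7.]
 [ 455.    4.]]
lip 27 ((477.578125, -82.27066802978516), (45.16923522949219, 171.9774169921875), 29.434362411499023)
[[ 416.  -18.]
 [ 500. -168.]
 [ 540. -146.]
 [ 455.    4.]]
0.125 152 [ 0.51673484 -0.07799419  0.13791369] ((516.9351806640625, -78.26329040527344), (51.123390197753906, 34.27688217163086), 87.39061737060547)
0.1 464 [ 0.51605152 -0.07782956  0.10767099] ((510.8963623046875, -87.97833251953125), (107.61961364746094, 76.60089111328125), 57.4310188293457)
```

View pics/crop0.png

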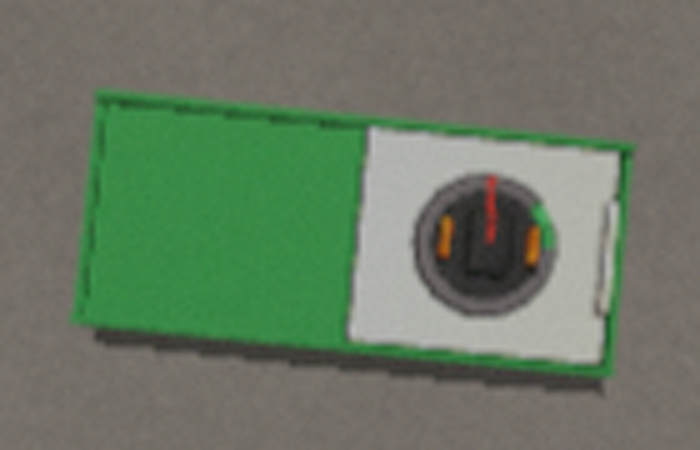

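>>> arm_command --pt "15 -13 0 0" --pt "30 -25 0 0" --pt "30 -25 0 0" --pt "30 -25 0 0" --pt "30 -25 0 0" --pt "30 -25 0 0" --pt "30 -26 0 0" --pt "30 -26 0 0" --pt "30 -26 0 0" --pt "30 -26 0 0" --pt "30 -26 0 0" --pt "30 -26 0 0" --jaw 0

```text
time: 1.75
eef_pos: [0.4537, -0.1991, 0.2231]
ee_rot: [180.0, -0.0, 22.0]
force: [0.9, -0.2, -0.8]
gripper_width: 0.095
```

>>> arm_command --pt "30 -26 0 0" --pt "30 -26 0 -4" --pt "20 -20 0 -7" --pt "0 0 0 -7" --pt "0 0 0 -7" --pt "0 0 0 -7" --pt "0 0 0 -7" --pt "0 0 0 -7" --pt "0 0 0 -7" --pt "0 0 0 -7" --pt "0 0 0 -7" --pt "0 0 0 -7"

```text
time: 2.75
eef_pos: [0.4986, -0.1035, 0.2228]
ee_rot: [180.0, 0.0, 96.3]
force: [-0.8, 0.0, -0.4]
gripper_width: 0.0954
```

>>> arm_command --pt "0 0 0 -7" --pt "0 0 0 -7" --pt "0 0 0 -7" --pt "0 0 0 -7" --pt "0 0 0 -7" --pt "0 0 0 -7" --pt "0 0 0 -7" --pt "0 0 0 -7" --pt "0 0 0 -7" --pt "0 0 0 -7" --pt "0 0 0 -7" --pt "0 0 0 0"

```text
time: 3.75
eef_pos: [0.4986, -0.1035, 0.2228]
ee_rot: [-180.0, 0.0, 173.1]
force: [0.2, -0.4, 0.3]
gripper_width: 0.095
```

```bash
python3 - <<'E'
from h import *
s=r.snapshot("wrist");cv2.imwrite("pics/w1.png",s["image"]);print(s["eye"],s["rotation"],s["shot"])
for l in ["knob","plate","lip","tab_l_face","tab_r_face","case"]:
    for q in r.recognise(l,s)[:2]: print(l,np.round(q["position"],4),round(q["p"],2))
P=np.array([[.5154,-.0776,.138]]);print(w2px(s,P))
E
```

```text
[ 0.41716972 -0.0937012   0.38538826] [ 1.62972036e+02 -2.50073020e-02  8.31056701e+01] 4
knob [ 0.5137 -0.0771  0.1412] 0.73
knob [ 0.5087 -0.1039  0.141 ] 0.67
plate [ 0.5012 -0.0887  0.1047] 0.74
lip [ 0.5073 -0.0802  0.0947] 0.9
tab_l_face [ 0.5132 -0.0584  0.1373] 0.64
tab_r_face [ 0.5075 -0.1057  0.1395] 0.68
case [ 0.509  -0.0046  0.0902] 0.87
[[313.03156894 233.93983288]]
```

View pics/w1.png

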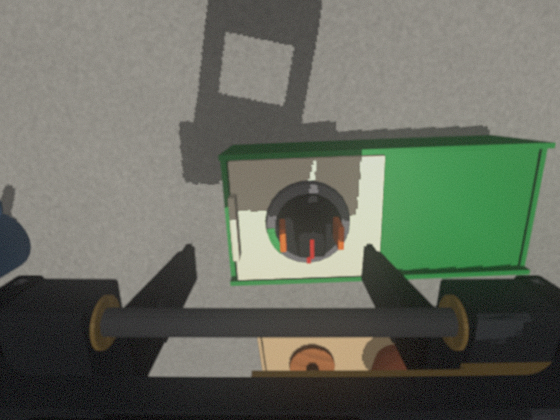

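```bash
python3 - <<'E'
from h import *
s=r.snapshot("wrist");im=s["image"].astype(int);b,g,rr=im[...,0],im[...,1],im[...,2]
x=s["image"][160:300,210:420];cv2.imwrite("pics/w1c.png",cv2.resize(x,None,fx=3.6,fy=3.6,interpolation=cv2.INTER_CUBIC))
P=np.array([px2w(s,u,v) for v in range(180,265) for u in range(262,355)])
C=np.array([s["image"][v,u] for v in range(180,265) for u in range(262,355)]).astype(int)
print(np.percentile(P[:,2],[50,90,99]))
q=P[(P[:,2]>.128)&(P[:,2]<.15)];rc=cv2.minAreaRect(q[:,:2].astype(np.float32)*1000);print(len(q),rc)
o=(C[:,2]>120)&(C[:,2]>1.3*C[:,1])&(C[:,1]>1.2*C[:,0]);o=P[o&(P[:,2]>.133)]
for t in(o[o[:,1]>-.08],o[o[:,1]<-.08]):
    if len(t): print(len(t),t.mean(0),t.min(0),t.max(0))
# green rim / case edges
m=(g>70)&(g>1.8*rr)&(g>1.8*b);v,u=np.nonzero(m);W=np.array([px2w(s,a,c) for a,c in zip(u,v)]);W=W[(W[:,2]>.08)&(W[:,2]<.1)]
rc=cv2.minAreaRect(W[:,:2].astype(np.float32)*1000);print(rc)
L=(rr>150)&(b>110)&(g>140);v,u=np.nonzero(L);W=np.array([px2w(s,a,c) for a,c in zip(u,v)]);W=W[(W[:,2]>.104)&(W[:,2]<.118)&(W[:,1]<-.12)]
print(len(W),W.mean(0),W.min(0),W.max(0))
E
```

```text
[0.10509827 0.13851549 0.14106716]
1603 ((518.6939086914062, -79.45126342773438), (51.79629898071289, 34.160579681396484), 86.7171401977539)
113 [ 0.52140071 -0.05604431  0.14047871] [ 0.51145766 -0.05878454  0.13901288] [ 0.53017579 -0.05359165  0.14216831]
122 [ 0.51564457 -0.10214169  0.14452694] [ 0.4172232  -0.10561104  0.138814  ] [ 0.52639948 -0.08087469  0.38528108]
((523.575927734375, -4.3396148681640625), (292.8583068847656, 129.4230194091797), 85.08010864257812)
293 [ 0.5226201  -0.14652753  0.11224862] [ 0.50175144 -0.15066863  0.10832502] [ 0.54378975 -0.14257785  0.11415143]
```

View pics/w1c.png

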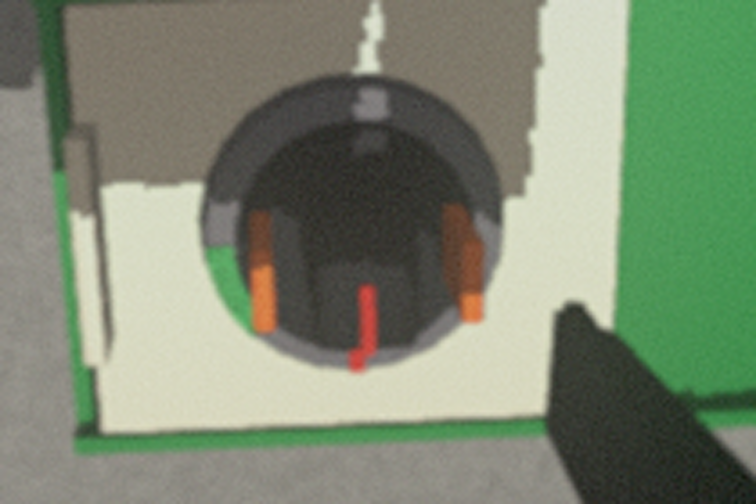

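>>> arm_command --pt "0 0 0 -2.7" --pt "-8.4 13.2 0 0" --pt "-8.3 13.1 0 0" --pt "0 0 15 0" --pt "0 0 20 0" --pt "0 0 20 0" --pt "0 0 10 0" --pt "0 0 5 0" --pt "0 0 0 0"

```text
time: 4.9
eef_pos: [0.5165, -0.0784, 0.1515]
ee_rot: [180.0, -0.1, 175.7]
force: [0.3, 0.4, -0.2]
gripper_width: 0.0953
```

```bash
python3 - <<'E'
from h import *
print(r.state()["eef_pos"],r.state()["ee_rot"],r.state()["joint_positions"])
for n in("scene","wrist"):
    s=r.snapshot(n)
    x=s["image"][150:240,215:345] if n=="scene" else s["image"]
    cv2.imwrite(f"pics/{n}2.png",cv2.resize(x,None,fx=5,fy=5,interpolation=cv2.INTER_CUBIC) if n=="scene" else x)
E
```

```text
[ 0.51648726 -0.07838178  0.1514669 ] [ 1.79975998e+02 -1.30876707e-01  1.75671563e+02] [-1.45186753e+01 -5.89754068e+00  1.14682820e+02  4.95403252e-04
  7.13477794e+01 -1.00190370e+02]
```

View pics/wrist2.png

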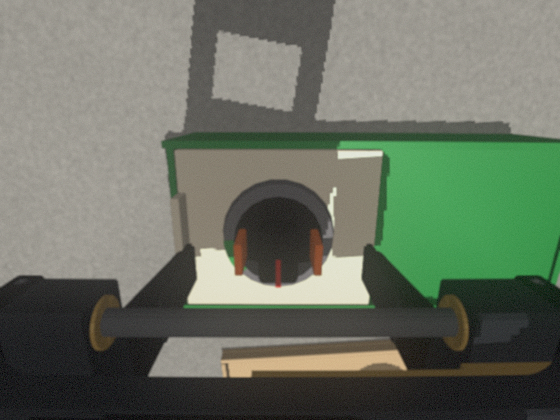

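View pics/scene2.png

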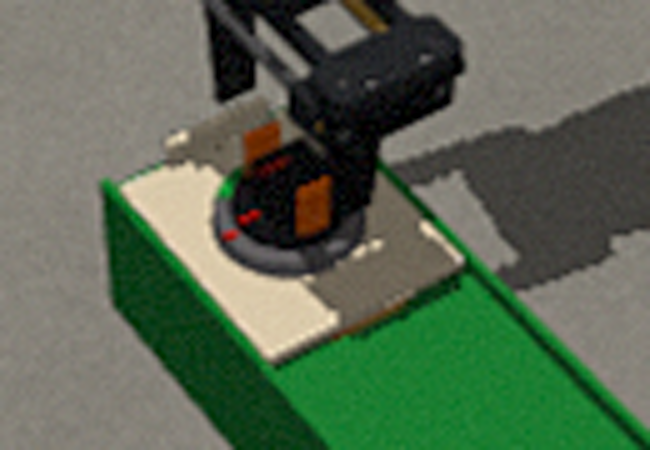

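>>> arm_command --pt "0 0 15 0" --pt "0 0 10 0" --pt "0 0 4.5 0" --pt "0 0 0 0" --pt "0 0 0 0"

```text
time: 5.42
eef_pos: [0.5172, -0.0786, 0.1233]
ee_rot: [180.0, -0.0, 175.7]
force: [0.3, -0.1, 0.5]
gripper_width: 0.0952
```

>>> arm_command --pt "0 0 0 0" --pt "0 0 0 0" --pt "0 0 0 0" --pt "0 0 0 0" --pt "0 0 0 0" --pt "0 0 0 0" --pt "0 0 0 0" --pt "0 0 0 0" --pt "0 0 0 0" --pt "0 0 0 0" --jaw 170

```text
time: 6.25
eef_pos: [0.5172, -0.0786, 0.1232]
ee_rot: [-180.0, -0.0, 175.7]
force: [-0.3, -1.1, 1.1]
gripper_width: 0.0367
```

```bash
python3 - <<'E'
from h import *
t=r.state();print(t["eef_pos"],t["ee_rot"],t["force"],t["moment"],t["gripper_width"],t["effort"])
E
```

```text
[ 0.5172005  -0.07856383  0.12323623] [-1.79996687e+02 -3.88548794e-04  1.75689761e+02] [-0.29276243 -1.11064584  1.13460734] [ 0.03944478 -0.09876447  0.02249108] 0.03666727956974084 [ 1.33350897e-01 -2.99507546e+01 -3.34374368e+01 -1.66101643e-02
 -1.75290619e-02 -1.93008443e-02]
```

>>> arm_command --pt "0 0 0 2" --pt "0 0 0 2" --pt "0 0 0 2" --pt "0 0 0 2" --pt "0 0 0 2"

```text
time: 6.67
eef_pos: [0.5172, -0.0784, 0.1232]
ee_rot: [180.0, 0.0, 165.6]
force: [0.3, 0.7, 0.1]
gripper_width: 0.0365
```

```bash
cat > s.py <<'E'
from h import *
t=r.state();print("yaw",round(t["ee_rot"][2],2),"dial deg",round(175.69-t["ee_rot"][2],2),"F",np.round(t["force"],2),"M",np.round(t["moment"],3),"w",round(float(t["gripper_width"]),4),"e6",round(t["effort"][5],3),"pos",np.round(t["eef_pos"],4),"t",round(float(t["time"]),2))
E
python3 s.py
```

```text
yaw 165.6 dial deg 10.09 F [0.25 0.71 0.09] M [ 0.149 -0.112  0.098] w 0.0365 e6 -0.28 pos [ 0.5172 -0.0784  0.1232] t 6.67
```

>>> arm_command --pt "0 0 0 3" --pt "0 0 0 3" --pt "0 0 0 3" --pt "0 0 0 3" --pt "0 0 0 3" --pt "0 0 0 3" --pt "0 0 0 3" --pt "0 0 0 3" --pt "0 0 0 3" --pt "0 0 0 2" --pt "0 0 0 1"

```text
time: 7.58
eef_pos: [0.5175, -0.0781, 0.1232]
ee_rot: [179.9, -0.0, 135.6]
force: [0.3, 1.8, 0.6]
gripper_width: 0.0366
```

```bash
python3 s.py; python3 - <<'E'
from h import *
s=r.snapshot("scene");cv2.imwrite("pics/s3.png",cv2.resize(s["image"][130:240,215:345],None,fx=5,fy=5,interpolation=cv2.INTER_CUBIC))
E
```

```text
yaw 135.62 dial deg 40.07 F [0.31 1.77 0.64] M [ 0.423 -0.323  0.068] w 0.0366 e6 0.029 pos [ 0.5175 -0.0781  0.1232] t 7.58
```

View pics/s3.png

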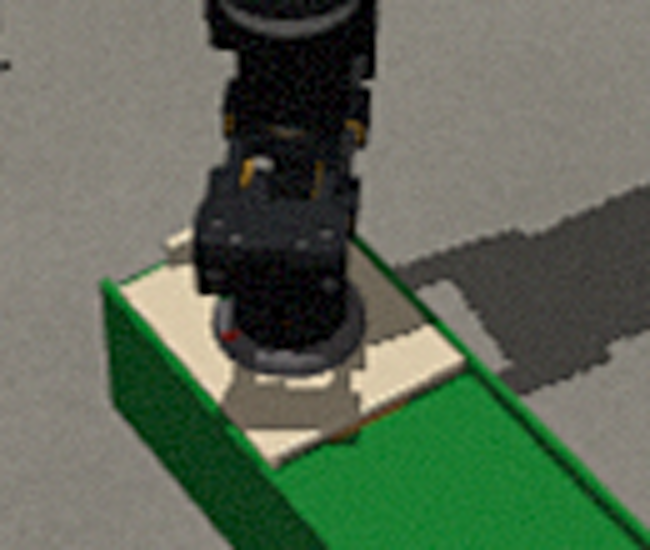

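>>> arm_command --pt "0 0 0 1" --pt "0 0 0 1" --pt "0 0 0 1" --pt "0 0 0 1" --pt "0 0 0 0"

```text
time: 8.05
eef_pos: [0.5174, -0.0785, 0.1233]
ee_rot: [180.0, 0.0, 131.6]
force: [1.9, 2.2, -0.2]
gripper_width: 0.0366
```

```bash
python3 s.py
```

```text
yaw 131.63 dial deg 44.06 F [ 1.88  2.2  -0.15] M [ 0.453 -0.573  0.016] w 0.0366 e6 0.113 pos [ 0.5174 -0.0785  0.1233] t 8.05
```

>>> arm_command --pt "0 0 0 0.5" --pt "0 0 0 0.5" --pt "0 0 0 0"

```text
time: 8.3
eef_pos: [0.5174, -0.0785, 0.1233]
ee_rot: [180.0, 0.0, 130.7]
force: [3.4, 2.6, -0.1]
gripper_width: 0.0369
```

```bash
python3 s.py
```

```text
yaw 130.66 dial deg 45.03 F [ 3.37  2.6  -0.06] M [ 0.48  -0.695  0.027] w 0.0369 e6 0.088 pos [ 0.5174 -0.0785  0.1233] t 8.3
```

>>> arm_command --pt "0 0 0 0.5" --pt "0 0 0 0.5" --pt "0 0 0 0"

```text
time: 8.55
eef_pos: [0.5174, -0.0785, 0.1233]
ee_rot: [180.0, 0.0, 129.7]
force: [3.8, 2.6, 0.4]
gripper_width: 0.0364
```

```bash
python3 s.py
```

```text
yaw 129.66 dial deg 46.03 F [3.82 2.6  0.39] M [ 0.563 -0.872  0.045] w 0.0364 e6 0.089 pos [ 0.5174 -0.0785  0.1233] t 8.55
```

>>> arm_command --pt "0 0 0 0.5" --pt "0 0 0 0.5"

```text
time: 8.72
eef_pos: [0.5174, -0.0785, 0.1233]
ee_rot: [180.0, 0.0, 128.6]
force: [3.9, 1.4, 0.3]
gripper_width: 0.0368
```

```bash
python3 s.py
```

```text
yaw 128.64 dial deg 47.05 F [3.9  1.44 0.25] M [ 0.572 -0.895  0.102] w 0.0368 e6 -0.029 pos [ 0.5174 -0.0785  0.1233] t 8.72
```

>>> arm_command --pt "0 0 0 0.5" --pt "0 0 0 0.5"

```text
time: 8.88
eef_pos: [0.5174, -0.0785, 0.1233]
ee_rot: [180.0, 0.0, 127.6]
force: [3.7, 3.4, -0.2]
gripper_width: 0.0371
```

```bash
python3 s.py
```

```text
yaw 127.64 dial deg 48.05 F [ 3.72  3.36 -0.23] M [ 0.544 -0.968  0.085] w 0.0371 e6 -0.02 pos [ 0.5174 -0.0785  0.1233] t 8.88
```

>>> arm_command --pt "0 0 0 0.5" --pt "0 0 0 0.5"

```text
time: 9.05
eef_pos: [0.5174, -0.0785, 0.1233]
ee_rot: [180.0, 0.0, 126.6]
force: [4.8, 3.5, -0.4]
gripper_width: 0.0366
```

```bash
python3 s.py
```

```text
yaw 126.64 dial deg 49.05 F [ 4.79  3.47 -0.43] M [ 0.578 -1.037  0.076] w 0.0366 e6 -0.019 pos [ 0.5174 -0.0785  0.1233] t 9.05
```

>>> arm_command --pt "0 0 0 0.5" --pt "0 0 0 0.5"

```text
time: 9.22
eef_pos: [0.5174, -0.0784, 0.1232]
ee_rot: [180.0, 0.0, 125.6]
force: [4.1, 3.2, -0.3]
gripper_width: 0.0365
```

```bash
python3 s.py
```

```text
yaw 125.64 dial deg 50.05 F [ 4.11  3.19 -0.34] M [ 0.613 -0.996  0.051] w 0.0365 e6 -0.019 pos [ 0.5174 -0.0784  0.1232] t 9.22
```

>>> arm_command --pt "0 0 0 0.5" --pt "0 0 0 0.5"

```text
time: 9.38
eef_pos: [0.5174, -0.0785, 0.1233]
ee_rot: [180.0, 0.0, 124.6]
force: [5.7, 3.2, -0.1]
gripper_width: 0.0366
```

```bash
python3 s.py
```

```text
yaw 124.64 dial deg 51.05 F [ 5.66  3.17 -0.15] M [ 0.665 -1.1    0.09 ] w 0.0366 e6 -0.019 pos [ 0.5174 -0.0785  0.1233] t 9.38
```

>>> arm_command --pt "0 0 0 0.5" --pt "0 0 0 0.5"

```text
time: 9.55
eef_pos: [0.5175, -0.0784, 0.1233]
ee_rot: [180.0, 0.0, 123.6]
force: [4.7, 3.3, -1.0]
gripper_width: 0.0366
```

```bash
python3 s.py
```

```text
yaw 123.64 dial deg 52.05 F [ 4.67  3.27 -0.98] M [ 0.62  -1.07   0.036] w 0.0366 e6 -0.019 pos [ 0.5175 -0.0784  0.1233] t 9.55
```

>>> arm_command --pt "0 0 0 0.5" --pt "0 0 0 0.5"

```text
time: 9.72
eef_pos: [0.5175, -0.0784, 0.1232]
ee_rot: [180.0, 0.0, 122.6]
force: [5.4, 2.9, -0.2]
gripper_width: 0.037
```

```bash
python3 s.py
```

```text
yaw 122.64 dial deg 53.05 F [ 5.39  2.9  -0.18] M [ 0.632 -1.09   0.066] w 0.037 e6 -0.019 pos [ 0.5175 -0.0784  0.1232] t 9.72
```

>>> arm_command --pt "0 0 0 0.5" --pt "0 0 0 0.5"

```text
time: 9.88
eef_pos: [0.5175, -0.0784, 0.1233]
ee_rot: [180.0, 0.0, 121.6]
force: [5.2, 2.2, -1.5]
gripper_width: 0.0368
```

```bash
python3 s.py
```

```text
yaw 121.64 dial deg 54.05 F [ 5.24  2.23 -1.49] M [ 0.679 -1.038  0.04 ] w 0.0368 e6 -0.019 pos [ 0.5175 -0.0784  0.1233] t 9.88
```

>>> arm_command --pt "0 0 0 0.5" --pt "0 0 0 0.5"

```text
time: 10.05
eef_pos: [0.5175, -0.0784, 0.1233]
ee_rot: [179.9, 0.0, 120.6]
force: [4.4, 3.5, 0.1]
gripper_width: 0.0362
```

```bash
python3 s.py
```

```text
yaw 120.64 dial deg 55.05 F [4.36 3.46 0.14] M [ 0.56  -1.076  0.06 ] w 0.0362 e6 -0.019 pos [ 0.5175 -0.0784  0.1233] t 10.05
```

>>> arm_command --pt "0 0 0 0.5" --pt "0 0 0 0.5"

```text
time: 10.22
eef_pos: [0.5175, -0.0784, 0.1233]
ee_rot: [179.9, 0.0, 119.6]
force: [3.3, 3.0, -0.4]
gripper_width: 0.0368
```

```bash
python3 s.py
```

```text
yaw 119.64 dial deg 56.05 F [ 3.32  3.05 -0.35] M [ 0.614 -1.025  0.049] w 0.0368 e6 -0.019 pos [ 0.5175 -0.0784  0.1233] t 10.22
```

>>> arm_command --pt "0 0 0 0.5" --pt "0 0 0 0.5"

```text
time: 10.38
eef_pos: [0.5175, -0.0784, 0.1233]
ee_rot: [179.9, 0.0, 118.6]
force: [5.0, 2.8, -0.6]
gripper_width: 0.0368
```

```bash
python3 s.py
```

```text
yaw 118.64 dial deg 57.05 F [ 4.95  2.77 -0.64] M [ 0.661 -1.092  0.071] w 0.0368 e6 -0.019 pos [ 0.5175 -0.0784  0.1233] t 10.38
```

>>> arm_command --pt "0 0 0 0.5" --pt "0 0 0 0.5"

```text
time: 10.55
eef_pos: [0.5175, -0.0784, 0.1233]
ee_rot: [179.9, 0.0, 117.6]
force: [4.4, 3.1, 0.1]
gripper_width: 0.037
```

```bash
python3 s.py
```

```text
yaw 117.63 dial deg 58.06 F [4.44 3.09 0.1 ] M [ 0.62  -1.129  0.075] w 0.037 e6 -0.019 pos [ 0.5175 -0.0784  0.1233] t 10.55
```

>>> arm_command --pt "0 0 0 0.5" --pt "0 0 0 0.5"

```text
time: 10.72
eef_pos: [0.5176, -0.0784, 0.1233]
ee_rot: [179.9, 0.0, 116.6]
force: [4.7, 2.3, -1.7]
gripper_width: 0.0368
```

```bash
python3 s.py
```

```text
yaw 116.64 dial deg 59.05 F [ 4.73  2.31 -1.72] M [ 0.648 -1.1    0.04 ] w 0.0368 e6 -0.019 pos [ 0.5176 -0.0784  0.1233] t 10.72
```

>>> arm_command --pt "0 0 0 0.5" --pt "0 0 0 0.5"

```text
time: 10.88
eef_pos: [0.5176, -0.0784, 0.1233]
ee_rot: [179.9, 0.0, 115.6]
force: [4.9, 2.2, -1.2]
gripper_width: 0.0367
```

```bash
python3 s.py
```

```text
yaw 115.64 dial deg 60.05 F [ 4.95  2.19 -1.15] M [ 0.624 -1.091  0.03 ] w 0.0367 e6 -0.019 pos [ 0.5176 -0.0784  0.1233] t 10.88
```

>>> arm_command --pt "0 0 0 0.5" --pt "0 0 0 0.5"

```text
time: 11.05
eef_pos: [0.5176, -0.0784, 0.1233]
ee_rot: [179.9, 0.0, 114.6]
force: [4.0, 2.5, -0.9]
gripper_width: 0.0367
```

```bash
python3 s.py
```

```text
yaw 114.64 dial deg 61.05 F [ 4.03  2.51 -0.92] M [ 0.593 -1.123  0.086] w 0.0367 e6 -0.019 pos [ 0.5176 -0.0784  0.1233] t 11.05
```

>>> arm_command --pt "0 0 0 0.5" --pt "0 0 0 0.5"

```text
time: 11.22
eef_pos: [0.5176, -0.0784, 0.1233]
ee_rot: [179.9, 0.0, 113.6]
force: [5.1, 2.7, -1.2]
gripper_width: 0.0367
```

```bash
python3 s.py
```

```text
yaw 113.64 dial deg 62.05 F [ 5.1   2.68 -1.2 ] M [ 0.636 -1.156  0.024] w 0.0367 e6 -0.019 pos [ 0.5176 -0.0784  0.1233] t 11.22
```

>>> arm_command --pt "0 0 0 0.5" --pt "0 0 0 0.5"

```text
time: 11.38
eef_pos: [0.5176, -0.0783, 0.1233]
ee_rot: [179.9, 0.0, 112.6]
force: [5.1, 3.0, -0.6]
gripper_width: 0.0364
```

```bash
python3 s.py
```

```text
yaw 112.64 dial deg 63.05 F [ 5.1   3.   -0.63] M [ 0.619 -1.16   0.082] w 0.0364 e6 -0.019 pos [ 0.5176 -0.0783  0.1233] t 11.38
```

>>> arm_command --pt "0 0 0 0.5" --pt "0 0 0 0.5"

```text
time: 11.55
eef_pos: [0.5176, -0.0784, 0.1233]
ee_rot: [179.9, 0.0, 111.6]
force: [5.1, 4.1, -1.0]
gripper_width: 0.0369
```

```bash
python3 s.py
```

```text
yaw 111.64 dial deg 64.05 F [ 5.08  4.12 -0.96] M [ 0.675 -1.187  0.066] w 0.0369 e6 -0.019 pos [ 0.5176 -0.0784  0.1233] t 11.55
```

>>> arm_command --pt "0 0 0 0.5" --pt "0 0 0 0.5"

```text
time: 11.72
eef_pos: [0.5176, -0.0783, 0.1233]
ee_rot: [179.9, 0.0, 110.6]
force: [4.7, 2.5, -0.6]
gripper_width: 0.0368
```

```bash
python3 s.py
```

```text
yaw 110.64 dial deg 65.05 F [ 4.66  2.5  -0.58] M [ 0.637 -1.182  0.025] w 0.0368 e6 -0.019 pos [ 0.5176 -0.0783  0.1233] t 11.72
```

>>> arm_command --pt "0 0 0 0.5" --pt "0 0 0 0.5"

```text
time: 11.88
eef_pos: [0.5176, -0.0784, 0.1233]
ee_rot: [179.9, 0.0, 109.6]
force: [5.9, 2.8, -1.7]
gripper_width: 0.037
```

```bash
python3 s.py
```

```text
yaw 109.64 dial deg 66.05 F [ 5.86  2.81 -1.74] M [ 0.608 -1.189  0.04 ] w 0.037 e6 -0.019 pos [ 0.5176 -0.0784  0.1233] t 11.88
```

>>> arm_command --pt "0 0 0 0.5" --pt "0 0 0 0.5"

```text
time: 12.05
eef_pos: [0.5177, -0.0784, 0.1233]
ee_rot: [179.9, 0.0, 108.6]
force: [4.8, 3.1, -1.4]
gripper_width: 0.0371
```

```bash
python3 s.py
```

```text
yaw 108.64 dial deg 67.05 F [ 4.78  3.14 -1.37] M [ 0.633 -1.189  0.049] w 0.0371 e6 -0.019 pos [ 0.5177 -0.0784  0.1233] t 12.05
```

>>> arm_command --pt "0 0 0 0.5" --pt "0 0 0 0.5"

```text
time: 12.22
eef_pos: [0.5177, -0.0783, 0.1233]
ee_rot: [179.9, 0.0, 107.6]
force: [4.9, 3.5, -1.5]
gripper_width: 0.0369
```

```bash
python3 s.py
```

```text
yaw 107.64 dial deg 68.05 F [ 4.86  3.54 -1.47] M [ 0.606 -1.132  0.107] w 0.0369 e6 -0.019 pos [ 0.5177 -0.0783  0.1233] t 12.22
```

>>> arm_command --pt "0 0 0 0.5" --pt "0 0 0 0.5"

```text
time: 12.38
eef_pos: [0.5177, -0.0784, 0.1233]
ee_rot: [179.9, 0.0, 106.6]
force: [4.6, 3.0, -1.7]
gripper_width: 0.0367
```

```bash
python3 s.py
```

```text
yaw 106.64 dial deg 69.05 F [ 4.63  3.02 -1.66] M [ 0.634 -1.156  0.073] w 0.0367 e6 -0.019 pos [ 0.5177 -0.0784  0.1233] t 12.38
```

>>> arm_command --pt "0 0 0 0.5" --pt "0 0 0 0.5"

```text
time: 12.55
eef_pos: [0.5177, -0.0784, 0.1233]
ee_rot: [179.9, 0.0, 105.6]
force: [5.1, 3.3, -1.1]
gripper_width: 0.0367
```

```bash
python3 s.py
```

```text
yaw 105.64 dial deg 70.05 F [ 5.11  3.25 -1.11] M [ 0.613 -1.2    0.045] w 0.0367 e6 -0.019 pos [ 0.5177 -0.0784  0.1233] t 12.55
```

>>> arm_command --pt "0 0 0 0.5" --pt "0 0 0 0.5"

```text
time: 12.72
eef_pos: [0.5177, -0.0783, 0.1233]
ee_rot: [179.9, 0.0, 104.6]
force: [5.9, 3.4, -0.3]
gripper_width: 0.0366
```

```bash
python3 s.py
```

```text
yaw 104.64 dial deg 71.05 F [ 5.89  3.45 -0.26] M [ 0.639 -1.256 -0.018] w 0.0366 e6 -0.019 pos [ 0.5177 -0.0783  0.1233] t 12.72
```

>>> arm_command --pt "0 0 0 0.5" --pt "0 0 0 0.5"

```text
time: 12.88
eef_pos: [0.5177, -0.0783, 0.1233]
ee_rot: [179.9, -0.0, 103.6]
force: [5.4, 3.6, -1.3]
gripper_width: 0.0363
```

```bash
python3 s.py;python3 s.py; python3 - <<'E'
from h import *
s=r.snapshot("wrist");cv2.imwrite("pics/w4.png",cv2.resize(s["image"][120:350,130:430],None,fx=2.5,fy=2.5,interpolation=cv2.INTER_CUBIC))
E
```

```text
yaw 103.64 dial deg 72.05 F [ 5.42  3.6  -1.3 ] M [ 0.651 -1.167  0.1  ] w 0.0363 e6 -0.019 pos [ 0.5177 -0.0783  0.1233] t 12.88
yaw 103.64 dial deg 72.05 F [ 5.42  3.6  -1.3 ] M [ 0.651 -1.167  0.1  ] w 0.0363 e6 -0.019 pos [ 0.5177 -0.0783  0.1233] t 12.88
```

View pics/w4.png

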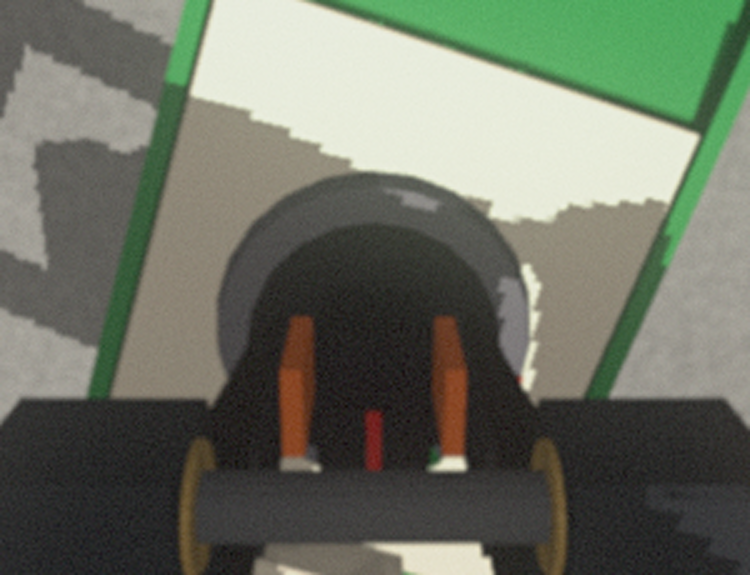

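>>> arm_command --pt "0 0 0 0.5" --pt "0 0 0 0.5"

```text
time: 13.1
eef_pos: [0.5177, -0.0783, 0.1233]
ee_rot: [179.9, -0.0, 102.6]
force: [5.3, 3.9, -0.6]
gripper_width: 0.0365
```

```bash
python3 s.py
```

```text
yaw 102.64 dial deg 73.05 F [ 5.34  3.87 -0.6 ] M [ 0.623 -1.216  0.091] w 0.0365 e6 -0.023 pos [ 0.5177 -0.0783  0.1233] t 13.1
```

>>> arm_command --pt "0 0 0 0.5" --pt "0 0 0 0.5"

```text
time: 13.27
eef_pos: [0.5177, -0.0783, 0.1233]
ee_rot: [179.9, -0.0, 101.6]
force: [6.7, 2.3, -1.7]
gripper_width: 0.0367
```

```bash
python3 s.py
```

```text
yaw 101.63 dial deg 74.06 F [ 6.75  2.26 -1.69] M [ 0.65  -1.281  0.094] w 0.0367 e6 -0.019 pos [ 0.5177 -0.0783  0.1233] t 13.27
```

>>> arm_command --pt "0 0 0 0.5" --pt "0 0 0 0.5"

```text
time: 13.43
eef_pos: [0.5178, -0.0783, 0.1233]
ee_rot: [179.9, -0.0, 100.6]
force: [4.2, 3.9, -1.6]
gripper_width: 0.0366
```

```bash
python3 s.py
```

```text
yaw 100.63 dial deg 75.06 F [ 4.22  3.85 -1.63] M [ 0.666 -1.245  0.055] w 0.0366 e6 -0.019 pos [ 0.5178 -0.0783  0.1233] t 13.43
```

>>> arm_command --pt "0 0 0 0.5" --pt "0 0 0 0.5"

```text
time: 13.6
eef_pos: [0.5178, -0.0783, 0.1233]
ee_rot: [179.9, -0.0, 99.6]
force: [4.4, 2.2, -0.4]
gripper_width: 0.0367
```

```bash
python3 s.py
```

```text
yaw 99.63 dial deg 76.06 F [ 4.37  2.16 -0.37] M [ 0.624 -1.243  0.064] w 0.0367 e6 -0.019 pos [ 0.5178 -0.0783  0.1233] t 13.6
```

>>> arm_command --pt "0 0 0 0.5" --pt "0 0 0 0.5"

```text
time: 13.77
eef_pos: [0.5178, -0.0783, 0.1233]
ee_rot: [179.9, -0.0, 98.6]
force: [5.3, 3.1, -0.4]
gripper_width: 0.0369
```

```bash
python3 s.py
```

```text
yaw 98.63 dial deg 77.06 F [ 5.3   3.11 -0.43] M [ 0.654 -1.241  0.069] w 0.0369 e6 -0.018 pos [ 0.5178 -0.0783  0.1233] t 13.77
```

>>> arm_command --pt "0 0 0 0.5" --pt "0 0 0 0.5"

```text
time: 13.93
eef_pos: [0.5178, -0.0783, 0.1233]
ee_rot: [179.9, -0.0, 97.6]
force: [5.7, 3.5, -1.7]
gripper_width: 0.0367
```

```bash
python3 s.py
```

```text
yaw 97.64 dial deg 78.05 F [ 5.72  3.48 -1.75] M [ 0.682 -1.239  0.037] w 0.0367 e6 -0.018 pos [ 0.5178 -0.0783  0.1233] t 13.93
```

>>> arm_command --pt "0 0 0 0.5" --pt "0 0 0 0.5"

```text
time: 14.1
eef_pos: [0.5178, -0.0783, 0.1233]
ee_rot: [179.9, -0.0, 96.6]
force: [6.2, 2.8, -1.3]
gripper_width: 0.0369
```

```bash
python3 s.py
```

```text
yaw 96.63 dial deg 79.06 F [ 6.22  2.84 -1.3 ] M [ 0.665 -1.285  0.078] w 0.0369 e6 -0.018 pos [ 0.5178 -0.0783  0.1233] t 14.1
```

>>> arm_command --pt "0 0 0 0.5" --pt "0 0 0 0.5"

```text
time: 14.27
eef_pos: [0.5179, -0.0783, 0.1233]
ee_rot: [179.9, -0.0, 95.6]
force: [6.1, 3.4, -1.1]
gripper_width: 0.0371
```

```bash
python3 s.py
```

```text
yaw 95.64 dial deg 80.05 F [ 6.1   3.42 -1.1 ] M [ 0.606 -1.374  0.137] w 0.0371 e6 0.008 pos [ 0.5179 -0.0783  0.1233] t 14.27
```

>>> arm_command --pt "0 0 0 0.5" --pt "0 0 0 0.5"

```text
time: 14.43
eef_pos: [0.5179, -0.0783, 0.1233]
ee_rot: [179.9, -0.0, 94.7]
force: [5.1, 3.2, -1.5]
gripper_width: 0.0368
```

```bash
python3 s.py
```

```text
yaw 94.65 dial deg 81.04 F [ 5.06  3.21 -1.48] M [ 0.574 -1.297  0.128] w 0.0368 e6 0.089 pos [ 0.5179 -0.0783  0.1233] t 14.43
```

>>> arm_command --pt "0 0 0 0.5" --pt "0 0 0 0"

```text
time: 14.6
eef_pos: [0.5179, -0.0783, 0.1233]
ee_rot: [179.9, -0.0, 94.2]
force: [6.4, 3.3, -1.4]
gripper_width: 0.0364
```

```bash
python3 s.py
```

```text
yaw 94.17 dial deg 81.52 F [ 6.42  3.34 -1.35] M [ 0.732 -1.249  0.19 ] w 0.0364 e6 0.248 pos [ 0.5179 -0.0783  0.1233] t 14.6
```

>>> arm_command --pt "0 0 0 0.5" --pt "0 0 0 0"

```text
time: 14.77
eef_pos: [0.5179, -0.0784, 0.1233]
ee_rot: [179.9, -0.0, 93.7]
force: [6.2, 3.3, -1.0]
gripper_width: 0.0367
```

```bash
python3 s.py
```

```text
yaw 93.68 dial deg 82.01 F [ 6.17  3.28 -1.05] M [ 0.661 -1.27   0.244] w 0.0367 e6 0.294 pos [ 0.5179 -0.0784  0.1233] t 14.77
```

>>> arm_command --pt "0 0 0 0" --pt "0 0 0 0" --pt "0 0 0 0" --pt "0 0 0 0" --pt "0 0 0 0" --pt "0 0 0 0" --pt "0 0 0 0" --jaw 20

```text
time: 15.35
eef_pos: [0.5165, -0.0788, 0.1227]
ee_rot: [-179.9, 0.0, 93.7]
force: [-0.4, 0.3, -0.0]
gripper_width: 0.0779
```

```bash
python3 s.py; python3 - <<'E'
from h import *
s=r.snapshot("wrist");cv2.imwrite("pics/w5.png",cv2.resize(s["image"][120:350,130:430],None,fx=2.5,fy=2.5,interpolation=cv2.INTER_CUBIC))
E
```

```text
yaw 93.68 dial deg 82.01 F [-0.42  0.27 -0.02] M [-0.051 -0.083 -0.031] w 0.0779 e6 0.001 pos [ 0.5165 -0.0788  0.1227] t 15.35
```

View pics/w5.png

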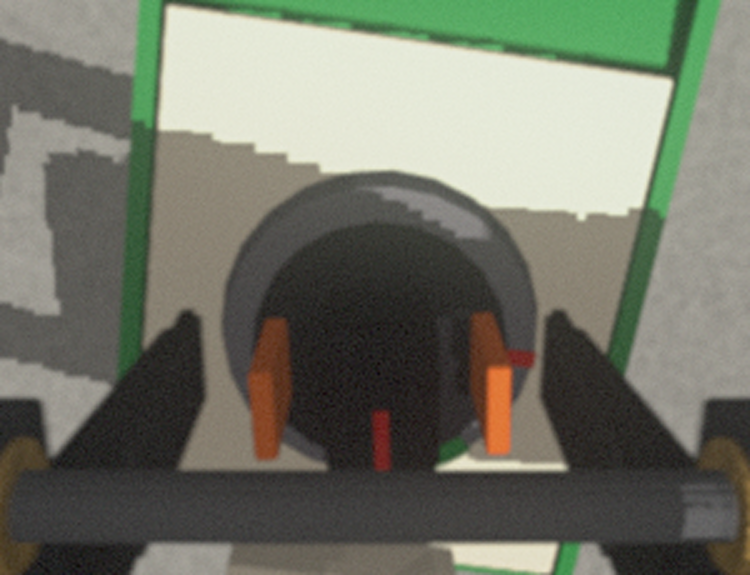

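>>> arm_command --pt "0 0 -10 0" --pt "0 0 -20 0" --pt "0 0 -30 0" --pt "0 0 -30 0" --pt "0 0 -10 0" --pt "0 0 0 0"

```text
time: 15.9
eef_pos: [0.5192, -0.0791, 0.2278]
ee_rot: [179.6, 0.1, 93.7]
force: [0.2, -0.6, -0.1]
gripper_width: 0.0879
```

```bash
python3 s.py; python3 - <<'E'
from h import *
s=r.snapshot("wrist");cv2.imwrite("pics/w6.png",s["image"]);print(s["eye"])
uv=w2px(s,[[.517,-.0785,.14]])[0];print(uv)
P=[];C=[]
for v in range(int(uv[1])-90,int(uv[1])+90):
  for u in range(int(uv[0])-90,int(uv[0])+90):
    if 0<=v<420 and 0<=u<560: P.append(px2w(s,u,v));C.append(s["image"][v,u])
P=np.array(P);C=np.array(C).astype(int)
ok=(P[:,2]>.128)&(P[:,2]<.15)&(np.hypot(P[:,0]-.517,P[:,1]+.0785)<.04)
print(cv2.minAreaRect(P[ok][:,:2].astype(np.float32)*1000))
o=ok&(C[:,2]>70)&(C[:,2]>1.8*C[:,1])&(C[:,1]>1.2*C[:,0])&(P[:,2]>.136);Q=P[o]
for t in(Q[Q[:,0]>.517],Q[Q[:,0]<.517]): print(len(t),t.mean(0),t.min(0),t.max(0))
ok=(P[:,2]>.105)&(P[:,2]<.12)&(P[:,1]<-.125);print("lip",ok.sum(),P[ok].min(0),P[ok].max(0),P[ok].mean(0))
E
```

```text
yaw 93.69 dial deg 82.0 F [ 0.24 -0.59 -0.13] M [-0.085 -0.131  0.013] w 0.0879 e6 -0.002 pos [ 0.5192 -0.0791  0.2278] t 15.9
[0.5137747  0.00393359 0.39016339]
[273.94614007 216.78937952]
((518.7135620117188, -79.26348114013672), (51.69078826904297, 34.75893783569336), 4.4589009284973145)
33 [ 0.5373259  -0.08022894  0.14015187] [ 0.51912101 -0.09661301  0.13793742] [ 0.54367842 -0.07143729  0.1419254 ]
32 [ 0.49563686 -0.08076062  0.14051835] [ 0.49357234 -0.08925592  0.13856164] [ 0.49811491 -0.07124876  0.14196003]
lip 561 [ 0.48391593 -0.15172655  0.10501582] [ 0.54303545 -0.14064051  0.11476597] [ 0.51353662 -0.14475928  0.11092714]
```

View pics/w6.png

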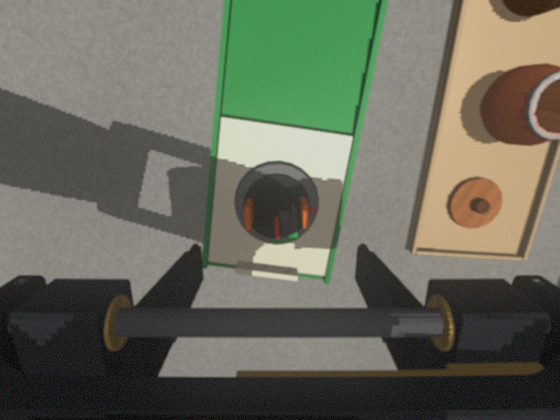

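>>> arm_command --pt "0 0 0 4" --pt "0 0 0 4" --pt "-20 0 0 0" --pt "-30 0 0 0" --pt "-30 0 0 0" --pt "-20 0 0 0" --pt "-12 0 15 0" --pt "0 0 30 0" --pt "0 0 30 0" --pt "0 0 20 0" --pt "0 0 10 0" --pt "0 0 0 0" --jaw 255

```text
time: 16.95
eef_pos: [0.5056, -0.1887, 0.1131]
ee_rot: [-179.5, -0.2, 85.7]
force: [-0.5, 0.5, -0.8]
gripper_width: 0.0132
```

>>> arm_command --pt "0 0 8 0" --pt "0 0 5 0" --pt "0 0 2 0" --pt "0 0 0 0" --pt "0 0 0 0"

```text
time: 17.37
eef_pos: [0.5093, -0.1904, 0.104]
ee_rot: [179.9, 0.0, 85.7]
force: [0.6, 0.0, -0.1]
gripper_width: 0.0004
```

```bash
python3 s.py; python3 - <<'E'
from h import *
s=r.snapshot("wrist");cv2.imwrite("pics/w7.png",s["image"])
E
```

```text
yaw 85.7 dial deg 89.99 F [ 0.63  0.02 -0.06] M [ 0.005 -0.074  0.014] w 0.0004 e6 -0.0 pos [ 0.5093 -0.1904  0.104 ] t 17.37
```

View pics/w7.png

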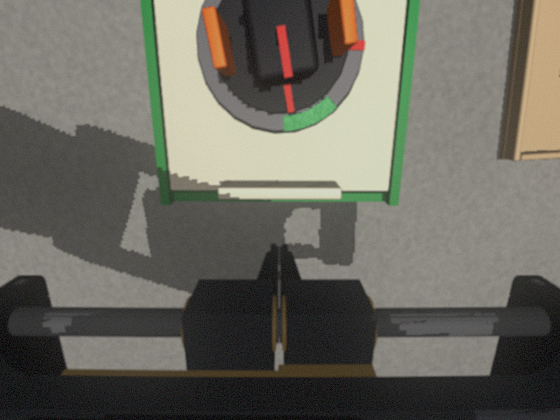

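>>> arm_command --pt "8 0 -2 0" --pt "8 0 0 0" --pt "5 0 0 0" --pt "3 0 0 0" --pt "3 0 0 0" --pt "3 0 0 0" --pt "3 0 0 0" --pt "3 0 0 0" --pt "4 0 0 0" --pt "5 0 0 0"

```text
time: 18.25
eef_pos: [0.5122, -0.1455, 0.1052]
ee_rot: [180.0, 0.0, 85.7]
force: [-0.2, -1.5, 0.2]
gripper_width: 0.0006
```

```bash
python3 s.py
```

```text
yaw 85.66 dial deg 90.03 F [-0.25 -1.54  0.18] M [-0.533 -0.052  0.015] w 0.0006 e6 -0.108 pos [ 0.5122 -0.1455  0.1052] t 18.25
```

>>> arm_command --pt "7 0 0 0" --pt "10 0 0 0" --pt "10 0 0 0" --pt "10 0 0 0" --pt "10 0 0 0" --pt "10 0 0 0" --pt "10 0 0 0" --pt "8 0 0 0" --pt "6 0 0 0" --pt "5 0 0 0" --pt "4 0 0 0" --pt "3 0 0 0"

```text
time: 19.25
eef_pos: [0.5192, -0.0521, 0.1053]
ee_rot: [180.0, -0.0, 85.7]
force: [1.3, -1.3, -0.8]
gripper_width: 0.0006
```

```bash
python3 s.py
```

```text
yaw 85.7 dial deg 89.99 F [ 1.35 -1.31 -0.79] M [-0.45  -0.366 -0.052] w 0.0006 e6 -0.066 pos [ 0.5192 -0.0521  0.1053] t 19.25
```

>>> arm_command --pt "3 0 0 0" --pt "3 0 0 0" --pt "2 0 0 0"

```text
time: 19.5
eef_pos: [0.5198, -0.0445, 0.1053]
ee_rot: [180.0, -0.0, 85.7]
force: [0.5, -2.1, 0.6]
gripper_width: 0.0006
```

```bash
python3 s.py
```

```text
yaw 85.68 dial deg 90.01 F [ 0.47 -2.06  0.61] M [-0.437 -0.349 -0.033] w 0.0006 e6 -0.049 pos [ 0.5198 -0.0445  0.1053] t 19.5
```

>>> arm_command --pt "2 0 0 0" --pt "2 0 0 0" --pt "1 0 0 0"

```text
time: 19.75
eef_pos: [0.5201, -0.0394, 0.1052]
ee_rot: [180.0, -0.0, 85.7]
force: [1.1, -2.3, 0.6]
gripper_width: 0.0008
```

>>> arm_command --pt "1 0 0 0" --pt "1 0 0 0" --pt "1 0 0 0"

```text
time: 20.0
eef_pos: [0.5204, -0.0366, 0.1052]
ee_rot: [180.0, 0.0, 85.7]
force: [1.9, -1.9, -0.3]
gripper_width: 0.0002
```

```bash
python3 s.py
```

```text
yaw 85.68 dial deg 90.01 F [ 1.87 -1.91 -0.31] M [-0.42  -0.265 -0.029] w 0.0002 e6 -0.043 pos [ 0.5204 -0.0366  0.1052] t 20.0
```

>>> arm_command --pt "1 0 0 0" --pt "1 0 0 0"

```text
time: 20.17
eef_pos: [0.5205, -0.0358, 0.1053]
ee_rot: [180.0, 0.2, 85.7]
force: [0.1, -9.4, 2.2]
gripper_width: 0.0005
```

>>> arm_command --pt "1 0 0 0" --pt "1 0 0 0"

```text
time: 20.33
eef_pos: [0.5205, -0.0357, 0.1054]
ee_rot: [-180.0, 0.4, 85.8]
force: [-0.5, -15.6, 0.6]
gripper_width: 0.0004
```

>>> arm_command --pt "1 0 0 0" --pt "1 0 0 0"

```text
time: 20.5
eef_pos: [0.5205, -0.0356, 0.1054]
ee_rot: [-180.0, 0.7, 85.8]
force: [-1.3, -22.7, 0.7]
gripper_width: 0.0004
```

End stop felt at 22 N. I'll back off, lift and check.

>>> arm_command --pt "-3 0 0 0" --pt "-7 0 0 0" --pt "-15 0 0 0" --pt "-20 0 0 0" --pt "0 0 -20 0" --pt "0 0 -40 0" --pt "0 0 -40 0" --pt "-20 0 -20 0" --pt "-40 0 0 0" --pt "-20 0 0 0" --pt "0 0 0 0" --pt "0 0 0 0"

```text
time: 21.5
eef_pos: [0.5108, -0.1553, 0.2245]
ee_rot: [-179.9, -0.1, 85.6]
force: [0.8, 0.3, -1.2]
gripper_width: 0.0002
```

```bash
python3 s.py; python3 - <<'E'
from h import *
s=r.snapshot("top");cv2.imwrite("pics/t8.png",cv2.resize(s["image"][90:270,200:360],None,fx=3.3,fy=3.3,interpolation=cv2.INTER_CUBIC))
w=r.snapshot("wrist");cv2.imwrite("pics/w8.png",w["image"])
for s in(s,w):
    P=np.array([px2w(s,u,v) for v in range(0,420) for u in range(0,560) if s["range_z"][v,u]>0])
    ok=(P[:,2]>.130)&(P[:,2]<.15)&(np.hypot(P[:,0]-.5265,P[:,1]-.0465)<.04)
    print(ok.sum(),cv2.minAreaRect(P[ok][:,:2].astype(np.float32)*1000))
    ok=(P[:,2]>.106)&(P[:,2]<.118)&(abs(P[:,1]+.022)<.014)&(abs(P[:,0]-.521)<.04);print("lip",ok.sum(),P[ok].min(0),P[ok].max(0))
E
```

```text
yaw 85.58 dial deg 90.11 F [ 0.78  0.32 -1.18] M [-0.001 -0.053 -0.035] w 0.0002 e6 -0.036 pos [ 0.5108 -0.1553  0.2245] t 21.5
151 ((526.919677734375, 45.57733154296875), (50.62221908569336, 31.963842391967773), 1.0727145671844482)
lip 49 [ 0.49350053 -0.02418183  0.10693708] [ 0.55056456 -0.01656237  0.11590735]
0 ((0.0, 0.0), (0.0, 0.0), 0.0)
lip 772 [ 0.49369828 -0.02665584  0.10618735] [ 0.55332554 -0.01653771  0.11474571]
```

View pics/t8.png

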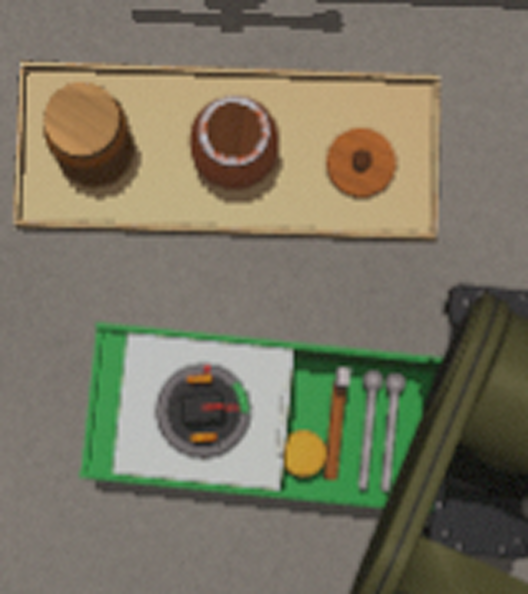

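View pics/w8.png

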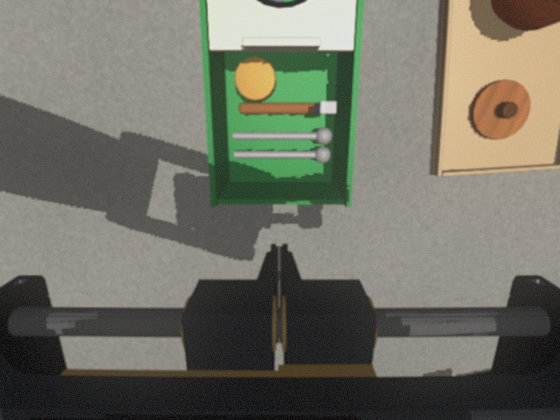

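```bash
python3 -c "
from cell import r
print(r.hand_in())"
```

```text
the job is handed in; nothing more can be done
None
```

The caddy is open and the job is handed in; the last reading before hand-in was 21.5 s of the 67 s allowed.

- **Turn:** I pinched both tabs (about 37 mm over the pads) and turned the knob clockwise. Torque stayed at the friction level, about 0.06 N m, up to 79°. It then rose to 0.24 N m at 82°, so first touch is at about 80° (1.40 rad). I stopped there, about 0.03 rad into the cushion; it breaks at 0.09 rad.
- **Release:** I opened the jaws and checked the tabs from the wrist camera before touching the lid. They measured 51.7 mm across, against 52 mm when fully out.
- **Lid:** I pushed it by the lip until it met the end stop at about 22 N. The lip had moved 125 mm, which is fully open. Then I backed off and lifted clear, with nothing touching.
- **Final pictures:** The lid is open, the tabs are out and the pointer is still at the stop. The top camera read the tabs at 50.6 mm and the knob angle about 3° off the earlier wrist reading, which I put down to its coarser pixels. The wrist camera no longer had the whole knob in view to confirm the tabs.
- **Bystanders:** The jar, gourd and wooden lid still stand on the tray. I did not check the mug, tin and spoon in the last picture, but the arm never went low near them.

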